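# Push the pump home in its dock and snap the latch over

## Task

One of the two docks on the repair bench holds a pump. Push the pump along the rails until it sits fully home against the end stop, then push the lever of that dock's latch over past centre so that it snaps inwards and locks the pump in. Only push with the fingers: do not lift the pump or pick anything up, and leave the empty dock's lever and everything else on the bench where it is.

Things in the scene. Friction and masses are not known exactly. Their poses are not given: they have to be found in the camera images.
- pump: Pump, 0.5 to 1 kg, loose, between the rails of one dock, 40 to 80 mm short of its stop. Grey foot 100 (x) x 80 (y) x 10 mm; dark motor block 60 x 50 mm on its middle, 10 to 52 mm up, low cap to 60 mm, round black pump head in front. Origin: centre of the foot's underside, 10 mm above the bench; axes as the dock's. Fully home: x = +35 mm in the dock's frame. Slides with 3 to 12 N.
- pump_rear (a point): Centre of the flat upright rear face (50 mm wide, 42 mm tall, facing the robot) of the pump's motor block, 41 mm above the bench; 30 mm behind the pump's origin. The foot reaches 20 mm farther back, its top 20 mm above the bench.
- dock: The dock that holds the pump (the left or the right one). Fixed aluminium plate 240 x 150 x 10 mm. Origin on the bench under the guide's centre line; x along the guide to the stop (away from the robot), y left, z up. Rails: inner faces at y = -42 and +42, tops 22 mm above the bench, x = -120 to +85. Lever latch on its left side.
- dock_stop (a point): Middle of the end stop's inner face (x = +85 mm in the dock's frame, 30 mm above the bench; stop 100 mm wide, top 48 mm up) that the front edge of the pump's foot must reach.
- dock_pin (a point): Pin of that dock's lever latch, parallel to the dock's x: at x = -22.5, y = +72, z = +36 mm in its frame. Locked, the lever's tongue lies across the left rail and its toe blocks the foot, 2.5 mm behind the rear edge of a pump fully home; with the pump short of home the toe lands on the foot and the lever cannot lock. Open, the tongue stands up, clear of the pump.
- latch (a joint): Lever of the dock that holds the pump, rad. 0 = open, handle leaning 0.7 rad outwards (+y of dock); 1.4 = locked, leaning 0.7 rad inwards (-y). Over-centre spring: 0.7 (upright) is the balance point; short of it the lever springs back to 0, past it it snaps to 1.4 by itself. About 4 N at the knob to start it.
- latch_knob (a point): Dock with the pump: centre of the 24 mm black ball knob ending the lever's 10 mm thick handle, 100 mm from its pin. Open: at x = -22.5, y = +136, z = +112 mm in the dock's frame; 112 mm high again when locked, 136 mm when upright.
- spare_dock: The empty dock, built the same, to be left alone. Fixed aluminium plate 240 x 150 x 10 mm. Origin on the bench under the guide's centre line; x along the guide to the stop (away from the robot), y left, z up. Rails: inner faces at y = -42 and +42, tops 22 mm above the bench, x = -120 to +85. Lever latch on its left side.
- spare_latch (a joint): Lever of the empty dock, rad; starts open (0) and must stay so. Same values as the other.
- spare_latch_knob (a point): Empty dock: centre of the 24 mm black ball knob ending the lever's 10 mm thick handle, 100 mm from its pin. Open: at x = -22.5, y = +136, z = +112 mm in the dock's frame; 112 mm high again when locked, 136 mm when upright.
- fitting: Bystander: brass pipe fitting, 28 mm wide, 34 mm tall, standing on the bench just to the right of the dock that holds the pump; origin at the centre of its underside
- collar: Bystander: steel collar, 40 mm across, 16 mm tall, lying between the rails of the empty dock; origin at the centre of its underside
- oil_jar: Bystander: amber glass jar, 48 mm across, 60 mm tall, beyond the docks; origin at the centre of its underside
- screwdriver: Bystander: screwdriver lying on the bench at the left; its own x axis runs from handle to tip
- wrench: Bystander: steel wrench lying on the bench at the right; its own x axis runs along it
- cup: Bystander: white plastic cup, 70 mm across, 60 mm tall, on the bench at the left; origin at the centre of its underside
- capacitor: Bystander: aluminium can capacitor, 41 mm across, 58 mm tall, on the bench at the right; origin at the centre of its underside
Things that resemble listed ones, but are neither listed nor needed, are in the scene too. Leave any purple look-alike of the pump alone.

How it is judged:
By the outcome, as a careful person would: the job done as asked, in the order asked, and still so for the second after the job is handed in, with the robot touching nothing.
It also fails if it takes over 45 s, if anything falls off the work surface, if the arm or the gripper's body presses on something with over 40 N, if the wrist force passes 120 N, or if a joint passes its speed limit or range.

## Robot

A 7-joint arm with a two-finger parallel gripper is mounted at the origin on the work surface. World frame = base frame: x ahead of the robot, y to its left, z up, the work surface at z = 0. Lengths are in m, angles in rad, forces in N, time in s.
With the tool pointing down it reaches from about 0.425 to 0.925 m from the base axis. Payload 6.8 kg.
Tool frame: the origin (TCP) lies midway between the tips of the shut fingers; the grasp point (between the pads) lies r.grip_point_offset behind it (r.grip_point_offset is the distance from the TCP to the grasp point, in m); z points along the fingers, y is the direction in which the jaws open and shut (so a half turn about z gives the same grasp; the last joint's range is limited). The gripper opens to 85 mm and grips with 20 to 120 N. Pads are 22 mm wide; open, the fingers measure 114 mm over their backs; the gripper's body (76 mm by 85 mm) begins 54 mm behind the grasp point. The pads swing forward as they close: fully open they stand 13 mm farther back than shut.
Start: joints at [1.112, 0.477, 0.022, 1.555, -0.011, 1.109, -0.083], TCP at [0.232, -0.634, 0.231] pointing down, gripper open.
Joint ranges: [-2.96, 2.96], [-0.34, 2.1], [-1.41, 1.46], [0.24, 2.44], [-1.37, 4.51], [0.17, 1.92], [-2.96, 2.96]. Speed limits (rad/s): [2.39, 2.39, 3.14, 3.14, 3.14, 3.14, 3.14].

## Interface

Orientations are given as a rotation vector (axis times angle).
In Python, from bench import r gives the robot as it stands. The module is installed in compiled form; this text tells all that it offers.
- The arm moves only by the tool play_rows, never from a script. Its argument "deltas" is a list of rows, each a list of 3 entries, a list of its own where there are three numbers: the finger opening in mm, from 0 to 85.4, then the shift along the tool's x, y, z in mm, then the turn, a rotation vector about the tool's x, y, z in rad. A call has 1 to 8 rows; each row is the pose to reach, as a shift and turn from the pose measured when the call began, along the tool's axes at that moment; what a row does not reach only later rows make up. A row lasts 1/8 s, in which the tool goes at most 62.5 mm and 10.7 degrees, less where a joint would pass 70% of its speed; a pose out of reach is approached as far as the arm can. A call with a gripper value outside its range is refused whole. The fingers move at their own pace and stop on an object; "squeeze" is the grip in N (left out, the last holds). Time passes only in rows, so rows that repeat a pose let the fingers close. It gives the time, the measured TCP pose, the force and the opening at its end, in the units of the state.
- r.get_obs(): the state, without advancing time (a new reading comes with each control period).
- r.grab_frame(name): name is "side" or "top"; returns (picture, depth): 384x512x3 uint8, red, green, blue; 384x512 float32, m along the optical axis (not along the pixel's ray), 0 where there is no reading.
- r.camera_model(name): a dict with "mtx" (3x3 intrinsics, pixels), "rvec" (rotation vector, rad) and "tvec" (3), from world to camera coordinates, as OpenCV has them. Camera axes: x right, y down, z forward; pixel columns grow to the right and rows downward; lengths in m; the calibration is good to about 2 mm. A picture is of the moment at which its call begins. camera_model takes no time and is no camera call.
- r.hand_in(): hands the job in, once; it reports no verdict.
The state is a dict: "clock": time; "joints": joint angles; "qvel": joint speeds; "tau": joint torques, N m; "tcp_pos": TCP position; "orientation": TCP orientation; "contact_force": force on the tool from outside, world axes, zero at the start; "moment": the same for the moment, N m; "grip_width": finger opening in m.
Only numpy, scipy, OpenCV 4.12 (cv2) and the standard library are available. Lean on these libraries where they do the work, as an engineer would, in place of code of your own. Each camera call takes 0.05 s, during which the arm holds its last target. There are 200 camera calls.

## Working session

There is one attempt and no reset: what is moved stays moved. The work goes in short steps, Python scripts to look and compute and a tool call to move; the robot and the scene stay as the last step left them, time stands still between calls to the robot, and variables do not carry over. Pictures are saved under pics/ and viewed, about 8 in all and at most 12, crops included, and the job is handed in when it is done.

Besides the shell and the picture viewer there is one more tool, called after "Request:" as name(argument=value, ...), one argument or row to a line, values as JSON. play_rows: Moves the arm, as the interface text tells. Its arguments: {"type":"object","properties":{"deltas":{"type":"array"},"squeeze":{"type":"number"}},"required":["deltas"]}

```bash
mkdir -p pics
cat > h.py <<'E'
import numpy as np, cv2
from bench import r
from scipy.spatial.transform import Rotation as R
def grab(n):
    im,d=r.grab_frame(n); np.savez(f'{n}.npz',im=im,d=d); return im,d
def cam(n):
    c=r.camera_model(n); return np.array(c['mtx']),R.from_rotvec(np.ravel(c['rvec'])).as_matrix(),np.ravel(c['tvec'])
def world(n,d):
    K,Rm,t=cam(n); v,u=np.mgrid[:d.shape[0],:d.shape[1]]
    p=np.stack([(u-K[0,2])/K[0,0]*d,(v-K[1,2])/K[1,1]*d,d],-1)
    w=(p-t)@Rm; w[d==0]=np.nan; return w
def proj(n,P):
    K,Rm,t=cam(n); q=(np.atleast_2d(P)@Rm.T+t)@K.T; return q[:,:2]/q[:,2:]
def save(name,im,s=1): cv2.imwrite(f'pics/{name}.png',cv2.resize(im[...,::-1],None,fx=s,fy=s,interpolation=cv2.INTER_CUBIC))
E
python3 - <<'E'
from h import *
for n in('top','side'):
    im,d=grab(n); save(n+'0',im,1.5)
    K,Rm,t=cam(n); print(n,-Rm.T@t,Rm[2],K[0,0])
print(r.get_obs(), r.grip_point_offset)
E
```

```text
top [ 0.35636317 -0.00352616  1.24126985] [ 0.1426107  -0.00394497 -0.989771  ] 423.4888827018614
side [-0.03173413  0.90814202  0.88590779] [ 0.39558299 -0.69282879 -0.60291158] 493.8615593617416
{'clock': 0.1, 'joints': array([ 1.1119067 ,  0.47773002,  0.02234815,  1.55633285, -0.01152023,
        1.10927536, -0.08310942]), 'qvel': array([ 0.00166667, -0.00256144, -0.00071539, -0.00363741, -0.00112202,
        0.00070474,  0.00116467]), 'tau': array([ 3.89481371e-03, -5.97762179e+01,  1.61330145e+00, -2.81956404e+01,
        1.27690419e-02,  5.01106493e-03,  2.76873078e-05]), 'tcp_pos': array([ 0.23177206, -0.63340991,  0.23042292]), 'orientation': array([-3.09184657e+00, -5.47919132e-01,  5.99948031e-04]), 'contact_force': array([-0.32033915, -0.38921626, -1.08244791]), 'moment': array([ 0.01108436,  0.03633103, -0.02111335]), 'grip_width': 0.08556412247642678} 0.0187
```

View pics/top0.png

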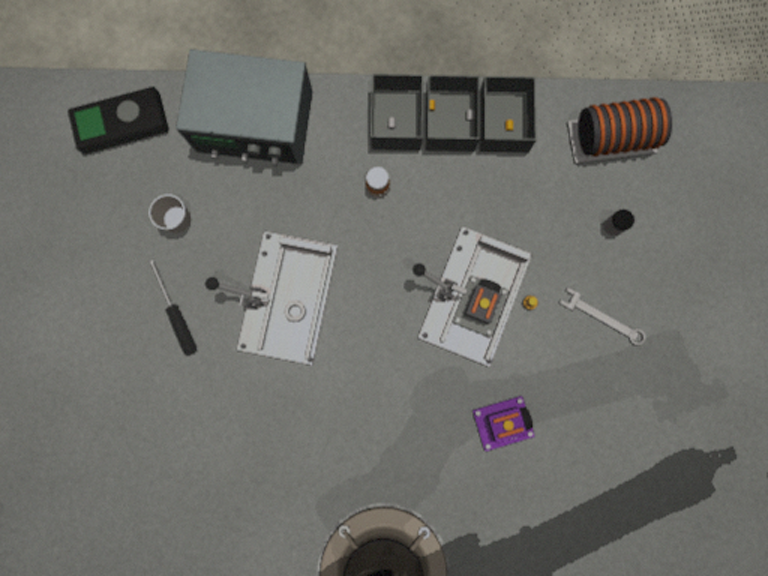

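View pics/side0.png

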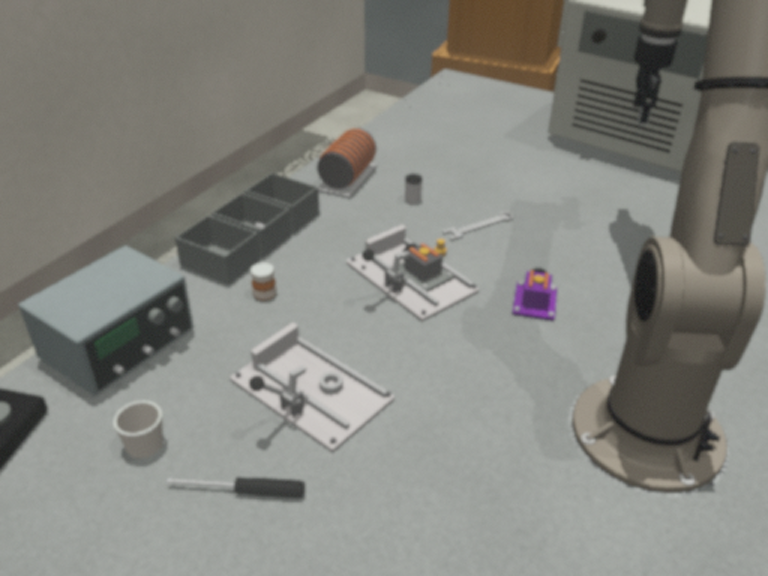

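Top view (1.5x pixels): the right dock (centre about 475,297) holds the grey pump at (485,303), and its open knob is at (419,270). Could be mistaken for these: the purple look-alike at (503,425), the spare dock at (288,298) and its knob at (212,283). I choose the grey pump in the right dock.

```bash
cat > fit.py <<'E'
from h import *
z=np.load('top.npz'); im,d=z['im'],z['d']; w=world('top',d)
box=np.zeros(d.shape,bool); box[145:250,268:362]=1
def pts(lo,hi,m=box): return w[m&(w[...,2]>lo)&(w[...,2]<hi)]
print('bench z',np.nanmedian(w[250:262,270:300,2]))
# plate by bright colour + depth
hsv=im.max(-1)
m=box&(hsv>150)
K,Rm,t=cam('top')
lab=cv2.connectedComponentsWithStats(m.astype(np.uint8)); i=1+np.argmax(lab[2][1:,4])
v,u=np.where(lab[1]==i)
C=-Rm.T@t
def onplane(uv,h):
    ray=(np.c_[uv,np.ones(len(uv))]@np.linalg.inv(K).T)@Rm
    return C+ray*((h-C[2])/ray[:,2])[:,None]
P=onplane(np.c_[u,v].astype(float),.010)
rect=cv2.minAreaRect(P[:,:2].astype(np.float32)); print('plate rect',rect, cv2.boxPoints(rect).tolist())
for lo,hi in((.055,.07),(.045,.053),(.10,.13)):
    q=pts(lo,hi); print(lo,len(q),q.mean(0) if len(q) else '',np.ptp(q,axis=0) if len(q) else '')
E
python3 - <<'E'
exec(open('fit.py').read())
save('crop1',im[145:255,265:365],6)
E
```

```text
bench z 0.00015358782392847005
plate rect ((0.5268877744674683, -0.17192572355270386), (0.14763760566711426, 0.2240275889635086), 69.23453521728516) [[0.3959784507751465, -0.20123547315597534], [0.6054531335830688, -0.28066298365592957], [0.65779709815979, -0.14261597394943237], [0.4483224153518677, -0.06318846344947815]]
0.055 434 [ 0.50410994 -0.17098147  0.06302938] [0.08297879 0.12402871 0.01491695]
0.045 203 [ 0.58178397 -0.19312386  0.04840795] [0.16692769 0.17751306 0.00764301]
0.1 69 [ 0.54860927 -0.05422349  0.1186648 ] [0.02154198 0.03081538 0.02833118]
```

View pics/crop1.png

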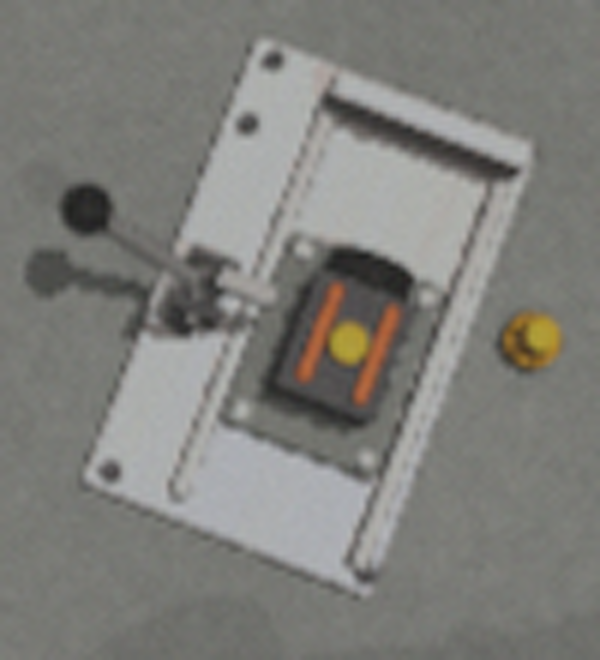

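The crop confirms the dock. Crop pixels are (u-265)*6, (v-145)*6. Stop inner top edge runs (330,97)-(520,172), rail rear ends are at (178,495) and (363,572), the knob is at (85,208), and the foot's rear corners are at (220,422) and (372,478). The brass fitting is at (532,340).

```bash
cat > fit2.py <<'E'
exec(open('fit.py').read())
from scipy.optimize import least_squares
cr=lambda a:(np.array(a,float)+.5)/6-.5+[265,145]
obs=cr([(330,97),(520,172),(178,495),(363,572),(85,208)])
def model(p):
    x,y,a,c=p
    L=np.array([[.085,.05,.048],[.085,-.05,.048],[-.12,c,.022],[-.12,-c,.022],[-.0225,.136,.112]])
    return L@R.from_euler('z',a).as_matrix().T+[x,y,0]
s=least_squares(lambda p:(proj('top',model(p))-obs).ravel(),[.52,-.17,-.37,.046])
print('dock x y yaw c',s.x,'res px',np.abs(s.fun).round(1))
x,y,a,_=s.x
def todock(P): return (P-[x,y,0])@R.from_euler('z',a).as_matrix()
def toworld(P): return np.atleast_2d(P)@R.from_euler('z',a).as_matrix().T+[x,y,0]
if __name__=='__main__':
    print('plate in dock',todock(onplane(cr([(83,485),(370,595),(258,38)]),.01)).round(4).tolist())
    print('foot',todock(onplane(cr([(220,422),(372,478),(293,232),(443,290)]),.02)).round(4).tolist())
    print('cap',todock(onplane(cr([(350,343)]),.06)).round(4))
    print('knob depth',todock(pts(.1,.13)).mean(0), 'fitting',todock(onplane(cr([(535,335)]),.034)))
    print('knob w',toworld([-.0225,.136,.112]),'stop',toworld([.085,0,.03]))
E
python3 fit2.py
```

```text
bench z 0.00015358782392847005
plate rect ((0.5268877744674683, -0.17192572355270386), (0.14763760566711426, 0.2240275889635086), 69.23453521728516) [[0.3959784507751465, -0.20123547315597534], [0.6054531335830688, -0.28066298365592957], [0.65779709815979, -0.14261597394943237], [0.4483224153518677, -0.06318846344947815]]
0.055 434 [ 0.50410994 -0.17098147  0.06302938] [0.08297879 0.12402871 0.01491695]
0.045 203 [ 0.58178397 -0.19312386  0.04840795] [0.16692769 0.17751306 0.00764301]
0.1 69 [ 0.54860927 -0.05422349  0.1186648 ] [0.02154198 0.03081538 0.02833118]
dock x y yaw c [ 0.52367782 -0.18913914 -0.36137791  0.04765301] res px [0.2 0.4 0.7 0.3 0.5 0.3 0.3 0.2 0.2 0.5]
plate in dock [[-0.1302, 0.0905, 0.01], [-0.1282, -0.0572, 0.01], [0.1084, 0.0907, 0.01]]
foot [[-0.0782, 0.0404, 0.02], [-0.0763, -0.0372, 0.02], [0.0216, 0.0405, 0.02], [0.022, -0.0373, 0.02]]
cap [[-0.0257 -0.0005  0.06  ]]
knob depth [-0.0243801   0.13501638  0.1186648 ] fitting [[ 0.0151274  -0.08408695  0.034     ]]
knob w [[ 0.55071571 -0.05396813  0.112     ]] stop [[ 0.60318771 -0.21919204  0.03      ]]
```

```bash
cat > go.py <<'E'
import sys
from h import *
X,Y,A=.5237,-.1891,-.3614
Rd=R.from_euler('z',A)
def delta(pd):
    o=r.get_obs(); Rt=R.from_rotvec(o['orientation'])
    Rg=Rd*R.from_rotvec([np.pi,0,0])
    print('t',round(o['clock'],2),'dock tcp mm',(Rd.inv().apply(o['tcp_pos']-[X,Y,0])*1e3).round(1),'F dock',Rd.inv().apply(o['contact_force']).round(1),'w',o['grip_width'].round(3))
    t=Rd.apply(pd)+[X,Y,0]
    print('->',pd,'shift',(Rt.inv().apply(t-o['tcp_pos'])*1e3).round(1).tolist(),'turn',(Rt.inv()*Rg).as_rotvec().round(3).tolist())
if __name__=='__main__':
    a=[float(v)/1e3 for v in sys.argv[1:]]
    for i in range(0,len(a),3): delta(a[i:i+3])
E
python3 go.py -90 0 180 -90 0 40
```

```text
Traceback (most recent call last):
  File "go.py", line 13, in <module>
    for i in range(0,len(a),3): delta(a[i:i+3])
                                ~~~~~^^^^^^^^^^
  File "go.py", line 8, in delta
    print('t',round(o['clock'],2),'dock tcp mm',(Rd.inv().apply(o['tcp_pos']-[X,Y,0])*1e3).round(1),'F dock',Rd.inv().apply(o['contact_force']).round(1),'w',o['grip_width'].round(3))
                                                                                                                                                             ^^^^^^^^^^^^^^^^^^^^^
AttributeError: 'float' object has no attribute 'round'
```

```bash
sed -i "s/o\['grip_width'\].round(3)/round(o['grip_width'],3)/" go.py; python3 go.py -90 0 180 -90 0 40
```

```text
t 0.1 dock tcp mm [-116.  -518.8  230.4] F dock [-0.2 -0.5 -1.1] w 0.086
-> [-0.09, 0.0, 0.18] shift [358.7, -375.7, 51.0] turn [-0.002, 0.001, 0.712]
t 0.1 dock tcp mm [-116.  -518.8  230.4] F dock [-0.2 -0.5 -1.1] w 0.086
-> [-0.09, 0.0, 0.04] shift [358.7, -375.4, 191.0] turn [-0.002, 0.001, 0.712]
```

Request:
play_rows(
  deltas=[
    [0,[43,-45,6],[0,0,0.12]],
    [0,[86,-90,12],[0,0,0.24]],
    [0,[128,-134,18],[0,0,0.36]],
    [0,[171,-179,24],[0,0,0.48]],
    [0,[214,-224,30],[0,0,0.6]],
    [0,[257,-269,36],[0,0,0.712]],
    [0,[300,-314,42],[0,0,0.712]],
    [0,[340,-356,48],[0,0,0.712]],
  ],
)

```text
clock: 1.1
tcp_pos: [0.4292, -0.18, 0.1828]
orientation: [-3.089, 0.563, 0.001]
contact_force: [1.2, -0.6, -0.4]
grip_width: -0.0
```

```bash
python3 go.py -95 0 180 -95 0 40
```

```text
t 1.1 dock tcp mm [-91.6 -24.9 182.8] F dock [ 1.3 -0.2 -0.4] w -0.0
-> [-0.095, 0.0, 0.18] shift [-3.3, -24.9, 2.9] turn [-0.001, 0.001, 0.001]
t 1.1 dock tcp mm [-91.6 -24.9 182.8] F dock [ 1.3 -0.2 -0.4] w -0.0
-> [-0.095, 0.0, 0.04] shift [-3.2, -24.8, 142.9] turn [-0.001, 0.001, 0.001]
```

Request:
play_rows(
  deltas=[
    [0,[-3,-25,3],[0,0,0]],
    [0,[-3,-25,45],[0,0,0]],
    [0,[-3,-25,90],[0,0,0]],
    [0,[-3,-25,125],[0,0,0]],
    [0,[-3,-25,141],[0,0,0]],
    [0,[-3,-25,143],[0,0,0]],
  ],
)

```text
clock: 1.85
tcp_pos: [0.434, -0.155, 0.0387]
orientation: [-3.089, 0.563, 0.006]
contact_force: [-0.0, -0.5, 0.6]
grip_width: 0.0002
```

```bash
python3 - <<'E'
from h import *
im,d=grab('side'); save('s1',im[130:240,215:335],5)
E
python3 go.py -70 0 40 -6 0 40
```

```text
t 1.9 dock tcp mm [-95.3   0.2  39.3] F dock [-0.6 -0.2  0.5] w 0.0
-> [-0.07, 0.0, 0.04] shift [25.3, 0.2, -0.7] turn [-0.001, 0.002, 0.001]
t 1.9 dock tcp mm [-95.3   0.2  39.3] F dock [-0.6 -0.2  0.5] w 0.0
-> [-0.006, 0.0, 0.04] shift [89.3, 0.3, -0.9] turn [-0.001, 0.002, 0.001]
```

View pics/s1.png

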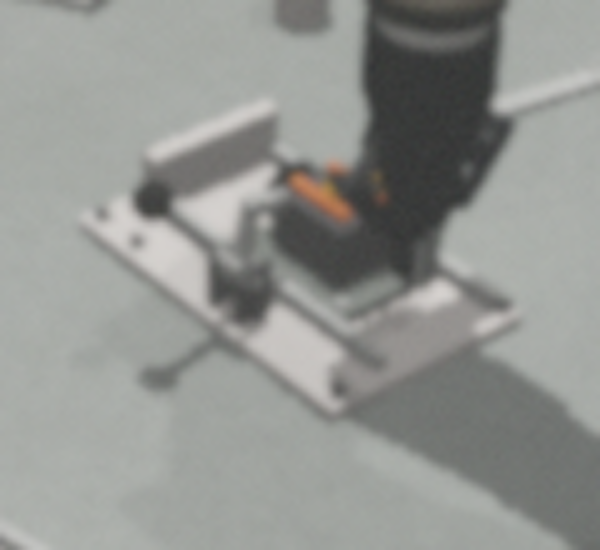

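The crop shows the fingertips at about (420,255), behind the motor block's rear face and above the foot. The tongue (255,215) stands clear. I start pushing.

Request:
play_rows(
  deltas=[
    [0,[12,0,-1],[0,0,0]],
    [0,[22,0,-1],[0,0,0]],
    [0,[30,0,-1],[0,0,0]],
    [0,[38,0,-1],[0,0,0]],
    [0,[46,0,-1],[0,0,0]],
    [0,[54,0,-1],[0,0,0]],
    [0,[62,0,-1],[0,0,0]],
    [0,[70,0,-1],[0,0,0]],
  ],
)

```text
clock: 2.9
tcp_pos: [0.4989, -0.1797, 0.04]
orientation: [-3.089, 0.563, 0.009]
contact_force: [-5.5, 2.0, 4.0]
grip_width: -0.0003
```

```bash
python3 go.py -6 0 40
```

```text
t 2.9 dock tcp mm [-26.5   0.   40. ] F dock [-5.9 -0.1  4. ] w -0.0
-> [-0.006, 0.0, 0.04] shift [20.5, 0.0, -0.1] turn [-0.001, 0.006, 0.001]
```

Contact at about 6 N, so the pump is sliding. I continue slowly towards the stop.

Request:
play_rows(
  deltas=[
    [0,[5,0,0],[0,0,0]],
    [0,[9,0,0],[0,0,0]],
    [0,[12,0,0],[0,0,0]],
    [0,[15,0,0],[0,0,0]],
    [0,[17,0,0],[0,0,0]],
  ],
)

```text
clock: 3.52
tcp_pos: [0.5143, -0.1856, 0.0399]
orientation: [-3.089, 0.563, 0.011]
contact_force: [-4.8, 1.4, 5.2]
grip_width: -0.0001
```

```bash
python3 go.py -6 0 40
```

```text
t 3.52 dock tcp mm [-10.   -0.   39.9] F dock [-5.  -0.3  5.2] w -0.0
-> [-0.006, 0.0, 0.04] shift [4.0, -0.0, -0.1] turn [-0.0, 0.007, 0.001]
```

Request:
play_rows(
  deltas=[
    [0,[2,0,0],[0,0,0]],
    [0,[4,0,0],[0,0,0]],
    [0,[5,0,0],[0,0,0]],
    [0,[5,0,0],[0,0,0]],
  ],
)

```text
clock: 4.03
tcp_pos: [0.5168, -0.1866, 0.0395]
orientation: [-3.088, 0.563, 0.018]
contact_force: [-8.5, 4.1, 6.4]
grip_width: -0.0002
```

```bash
python3 go.py -6 0 40
```

```text
t 4.03 dock tcp mm [-7.4 -0.1 39.5] F dock [-9.4  0.9  6.4] w -0.0
-> [-0.006, 0.0, 0.04] shift [1.3, -0.1, -0.5] turn [-0.0, 0.012, 0.001]
```

Request:
play_rows(
  deltas=[
    [0,[3,0,0],[0,0,0]],
    [0,[6,0,0],[0,0,0]],
    [0,[8,0,0],[0,0,0]],
    [0,[8,0,0],[0,0,0]],
  ],
)

```text
clock: 4.53
tcp_pos: [0.5167, -0.1866, 0.038]
orientation: [-3.087, 0.562, 0.044]
contact_force: [-20.2, 9.3, 15.5]
grip_width: -0.0002
```

```bash
python3 go.py -30 0 40
```

```text
t 4.53 dock tcp mm [-7.4 -0.1 38. ] F dock [-22.2   1.5  15.5] w -0.0
-> [-0.03, 0.0, 0.04] shift [-22.6, -0.1, -1.4] turn [0.001, 0.028, 0.001]
```

Stalled at dock x = -7.4 mm while the force rose to 22 N, which matches the stop (-6 expected). I back off, rise and look.

Request:
play_rows(
  deltas=[
    [0,[-8,0,-1],[0,0.028,0]],
    [0,[-24,0,-2],[0,0.028,0]],
    [0,[-34,0,-4],[0,0.028,0]],
    [0,[-40,0,-50],[0,0.028,0]],
    [0,[-50,0,-105],[0,0.028,0]],
    [0,[-90,0,-160],[0,0.028,0]],
    [0,[-120,0,-180],[0,0.028,0]],
  ],
)

```text
clock: 5.4
tcp_pos: [0.41, -0.1459, 0.2244]
orientation: [3.089, -0.563, 0.008]
contact_force: [-0.1, 0.3, -0.7]
grip_width: -0.0001
```

```bash
python3 - <<'E'
from h import *
im,d=grab('top'); save('t2',im[145:255,265:365],6)
E
python3 go.py -22.5 185 220 -22.5 185 100
```

```text
t 5.45 dock tcp mm [-124.8   -0.   225.8] F dock [-3.9  0.3  1. ] w -0.0
-> [-0.0225, 0.185, 0.22] shift [102.4, -184.9, 6.1] turn [0.001, -0.004, 0.001]
t 5.45 dock tcp mm [-124.8   -0.   225.8] F dock [-3.9  0.3  1. ] w -0.0
-> [-0.0225, 0.185, 0.1] shift [101.9, -185.0, 126.1] turn [0.001, -0.004, 0.001]
```

View pics/t2.png

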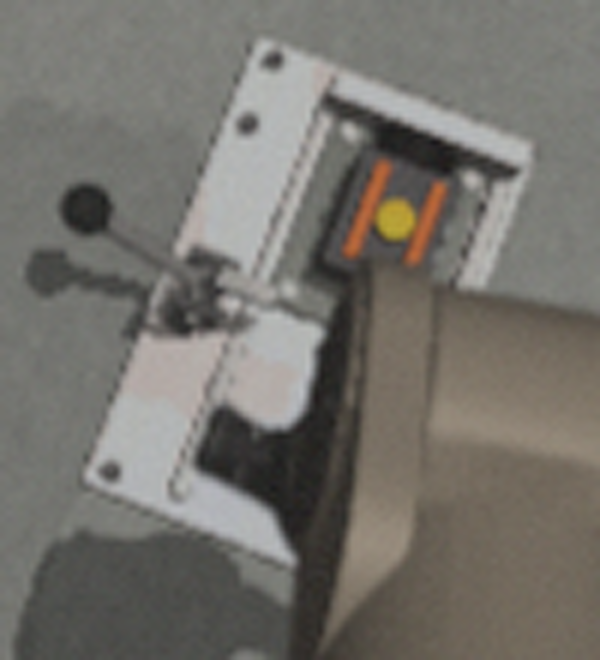

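Now the block's cap is at (397,220), about 61 mm further, with the foot's front screws (350,130) and (473,178) just short of the stop. The stall and the picture agree that it is home. Next the lever.

Request:
play_rows(
  deltas=[
    [0,[25,-45,2],[0,0,0]],
    [0,[50,-90,3],[0,0,0]],
    [0,[76,-138,5],[0,0,0]],
    [0,[102,-185,6],[0,0,0]],
    [0,[102,-185,50],[0,0,0]],
    [0,[102,-185,95],[0,0,0]],
    [0,[102,-185,122],[0,0,0]],
    [0,[102,-185,126],[0,0,0]],
  ],
)

```text
clock: 6.45
tcp_pos: [0.5671, -0.0083, 0.0984]
orientation: [3.088, -0.563, 0.002]
contact_force: [-0.4, 0.2, 0.3]
grip_width: -0.0
```

```bash
python3 go.py -22.5 165 100 -22.5 82 100
```

```text
t 6.45 dock tcp mm [-23.4 184.5  98.4] F dock [-0.4  0.1  0.3] w -0.0
-> [-0.0225, 0.165, 0.1] shift [0.8, 19.5, -1.6] turn [0.002, -0.001, 0.001]
t 6.45 dock tcp mm [-23.4 184.5  98.4] F dock [-0.4  0.1  0.3] w -0.0
-> [-0.0225, 0.082, 0.1] shift [0.8, 102.5, -1.4] turn [0.002, -0.001, 0.001]
```

Request:
play_rows(
  deltas=[
    [0,[1,12,-1],[0,0,0]],
    [0,[1,24,-1],[0,0,0]],
    [0,[1,36,-1],[0,0,0]],
    [0,[1,48,-1],[0,0,0]],
    [0,[1,60,-1],[0,0,0]],
    [0,[1,70,-1],[0,0,0]],
    [0,[1,80,-1],[0,0,0]],
  ],
)

```text
clock: 7.32
tcp_pos: [0.5435, -0.0818, 0.1042]
orientation: [-3.09, 0.561, -0.014]
contact_force: [-3.5, 9.6, 33.7]
grip_width: -0.0
```

```bash
python3 go.py -22.5 82 100
```

```text
t 7.33 dock tcp mm [-19.4 107.4 104.2] F dock [-6.7  7.7 33.7] w -0.0
-> [-0.0225, 0.082, 0.1] shift [-3.2, 25.4, 4.1] turn [-0.003, -0.009, 0.002]
```

Upward force of 34 N is unexpected, so I look before moving.

Run:
```python
from h import *
im,d=grab('side'); save('s2',im[110:230,190:330],5)
```

```text
(no output)
```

View pics/s2.png

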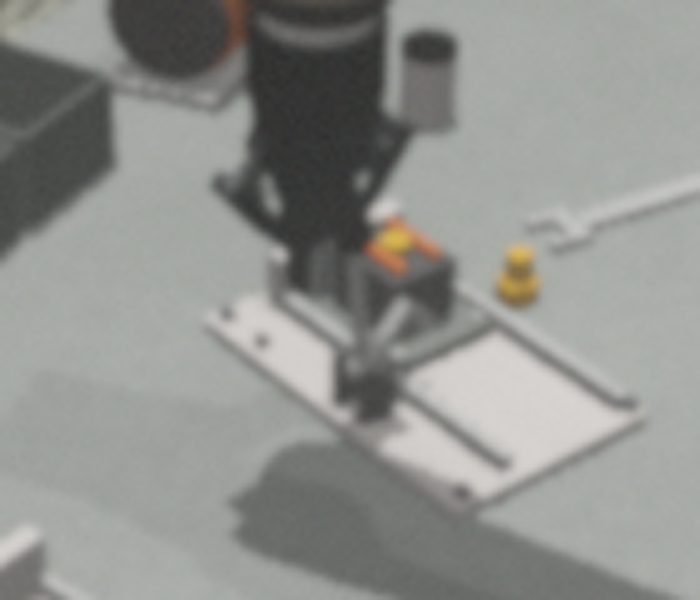

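The handle is nearly upright, about (355,270), and the tongue is tipping over at (400,320). The knob has risen up the finger under its wider upper part, which explains the upward force. I raise the tool so that the tips meet the knob, then go on.

Request:
play_rows(
  deltas=[
    [0,[-2,-1,-10],[0,0,0]],
    [0,[-3,-1,-20],[0,0,0]],
    [0,[-3,-1,-22],[0,0,0]],
  ],
)

```text
clock: 7.75
tcp_pos: [0.5402, -0.0824, 0.127]
orientation: [3.089, -0.565, 0.015]
contact_force: [-0.1, 0.3, 0.2]
grip_width: -0.0002
```

```bash
python3 go.py -22.5 82 125
```

```text
t 7.75 dock tcp mm [-22.3 105.6 127. ] F dock [-0.2  0.2  0.2] w -0.0
-> [-0.0225, 0.082, 0.125] shift [-0.2, 23.6, 2.0] turn [-0.001, -0.01, -0.0]
```

Run:
```python
from h import *
im,d=grab('side'); save('s3',im[110:230,190:330],5)
```

```text
(no output)
```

View pics/s3.png

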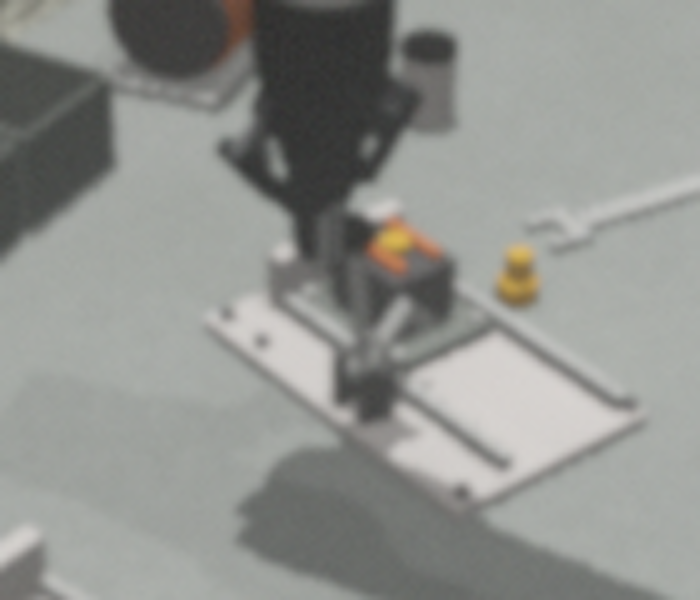

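Run:
```python
from h import *
Rd=R.from_euler('z',-.3614)
def px(P): return ((proj('side',Rd.apply(P)+[.5237,-.1891,0])-[190,110])*5).round().tolist()
for q in(0,.5,.6,.7,.8,1.0,1.4):
    l=.7-q; print(q,px([[-.0225,.072+f*np.sin(l),.036+f*np.cos(l)] for f in(.1,.06)]))
print('pin,tip',px([[-.0225,.072,.036],[-.0225,.1056,.127]]))
w=world('side',np.load('side.npz')['d'])
c=Rd.inv().apply(w.reshape(-1,3)-[.5237,-.1891,0]).reshape(w.shape)
# points in lever slab
m=(abs(c[...,0]+.0225)<.014)&(c[...,1]>-.01)&(c[...,1]<.15)&(c[...,2]>.05)&(c[...,2]<.16)
for a in np.arange(.05,.16,.01):
    s=m&(c[...,2]>=a)&(c[...,2]<a+.01); print(round(a,2),s.sum(),(np.percentile(c[s][:,1],[0,50,100])*1e3).round() if s.sum() else '')
```

```text
0 [[271.0, 298.0], [306.0, 327.0]]
0.5 [[334.0, 238.0], [343.0, 291.0]]
0.6 [[347.0, 230.0], [352.0, 287.0]]
0.7 [[361.0, 223.0], [360.0, 282.0]]
0.8 [[375.0, 218.0], [368.0, 279.0]]
1.0 [[401.0, 212.0], [383.0, 276.0]]
1.4 [[446.0, 220.0], [410.0, 280.0]]
pin,tip [[357.0, 368.0], [314.0, 257.0]]
0.05 30 [20. 54. 82.]
0.06 38 [28. 47. 78.]
0.07 14 [37. 74. 79.]
0.08 12 [71. 77. 80.]
0.09 10 [71. 79. 81.]
0.1 11 [70. 76. 83.]
0.11 8 [76. 81. 85.]
0.12 8 [ 77.  83. 111.]
0.13 39 [ 76. 104. 118.]
0.14 51 [ 74.  94. 121.]
0.15 33 [ 91. 110. 120.]
```

The lever is at about 0.62 rad, resting lightly on the finger. I push on past centre.

Request:
play_rows(
  deltas=[
    [0,[0,6,0],[0,0,0]],
    [0,[0,12,0],[0,0,0]],
    [0,[0,18,0],[0,0,0]],
    [0,[0,25,0],[0,0,0]],
    [0,[0,30,0],[0,0,0]],
    [0,[0,30,0],[0,0,0]],
  ],
)

```text
clock: 8.55
tcp_pos: [0.5293, -0.1109, 0.1267]
orientation: [3.089, -0.566, 0.014]
contact_force: [-0.1, -0.6, -0.2]
grip_width: -0.0002
```

```bash
python3 go.py -22.5 130 200
python3 - <<'E'
from h import *
im,d=grab('side'); save('s4',im[110:230,190:330],5)
E
```

```text
t 8.55 dock tcp mm [-22.4  75.1 126.7] F dock [ 0.1 -0.6 -0.2] w -0.0
-> [-0.0225, 0.13, 0.2] shift [0.5, -54.9, -73.3] turn [-0.001, -0.009, -0.001]
```

View pics/s4.png

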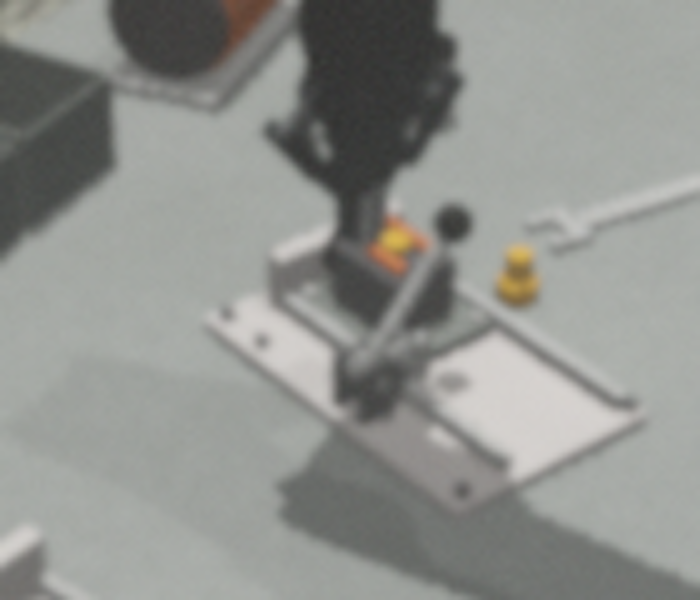

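The knob is at (453,222), against a prediction of (446,220) for 1.4 rad, so it has locked. I withdraw and check from above.

Request:
play_rows(
  deltas=[
    [0,[0,-20,-10],[0,0,0]],
    [0,[0,-50,-30],[0,0,0]],
    [0,[0,-80,-75],[0,0,0]],
    [0,[-30,-120,-110],[0,0,0]],
    [0,[-60,-160,-120],[0,0,0]],
    [0,[-60,-160,-120],[0,0,0]],
    [0,[-60,-160,-120],[0,0,0]],
  ],
)

```text
clock: 9.48
tcp_pos: [0.5291, 0.0617, 0.2468]
orientation: [3.09, -0.563, 0.016]
contact_force: [0.0, -0.9, -0.3]
grip_width: 0.0001
```

Run:
```python
from h import *
im,d=grab('top'); save('t3',im[120:270,120:400],2.8)
o=r.get_obs(); print(o['contact_force'],o['tcp_pos'],abs(o['qvel']).max())
```

```text
[ 0.23357975 -0.06281751 -0.72363115] [0.52911664 0.06065365 0.24639339] 0.01753684650958242
```

View pics/t3.png

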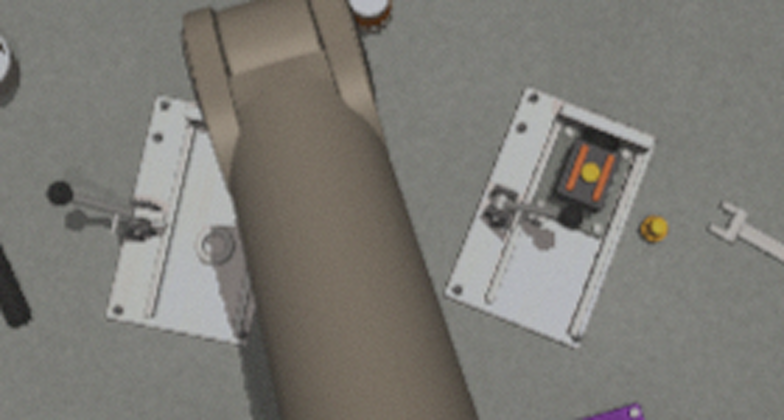

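The top view shows the pump against the stop (cap at 591,172) and the lever locked inwards (knob at 570,215). The spare lever is still open (knob at 60,192), the fitting is in place at (655,228), and the arm is clear.

```bash
python3 -c "
from bench import r
print(r.hand_in())"
```

```text
the job is handed in; nothing more can be done
None
```

The pump in the right-hand dock is home against its stop and its lever is locked. I handed the job in at about 9.5 s on the clock, with the arm clear of everything.

- **Pump:** I pushed it about 61 mm with shut fingers. It then stopped moving while the force rose to 22 N. The picture put its origin at about +33 mm, against +35 mm for fully home, which is within the measuring error.
- **Latch:** After the push the knob was within about 1.5 camera pixels of where a lever locked at 1.4 rad should be. The last top view also showed it locked inwards.
- **Bystanders:** In the last views the spare lever was still open and the fitting, collar and wrench looked untouched. The last views did not fully cover the cup, screwdriver, capacitor or oil jar, but the arm did not work near them.
- **One unplanned thing:** On the first lever push the knob rode up under the wider part of the fingers, giving about 34 N upwards. That is under the 40 N limit, but it is only the reading at the end of the move, so the peak may have been higher. I raised the tool 22 mm and finished the push, with almost no force left at the end.

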